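# Index the carving head on by one turn of its hand wheel

### The arm

A 6-joint arm with a two-finger parallel gripper is mounted at the origin on a cart in front of the work surface, level with it; the furniture and walls round the work are solid. World frame = base frame: x ahead of the robot, y to its left, z up, the work surface at z = 0. Lengths are in m, angles in rad, forces in N, time in s.
With the tool pointing down it reaches from about 0.275 to 0.75 m from the base axis. Payload 10.2 kg.
Tool frame: the origin (TCP) lies between the finger pads; the fingertips stand 17 mm ahead of it and the grasp point (between the pads) lies 2 mm behind it; z points along the fingers, y is the line along which they close (so a half turn about z gives the same grasp; the last joint's range is limited). The gripper opens to 85 mm and grips with 20 to 120 N. Pads are 22 mm wide; open, the fingers measure 114 mm over their backs; the gripper's body (76 mm by 85 mm) begins 54 mm behind the grasp point. The pads swing forward as they close: fully open they stand 13 mm farther back than shut.
Start: joints at [-0.223, 0.313, 1.498, -0, 1.331, -0.223], TCP at [0.525, -0, 0.248] pointing down, gripper open.
Joint ranges: [-2.94, 2.94], [-0.97, 2.17], [0.19, 2.56], [-1.23, 4.37], [0.02, 3.11], [-2.88, 2.88]. Speed limits (rad/s): [2.39, 2.39, 3.01, 3.14, 3.14, 3.14].

### API

Orientations are given as [roll, pitch, yaw] about the fixed x, y, z axes, in that order (R = Rz(yaw) Ry(pitch) Rx(roll)).
In Python, from workcell import ctrl gives the robot as it stands. Calls block until the motion is done:
- ctrl.movep(position, orientation): joint-space move of the TCP to a pose.
- ctrl.move_linear(position, vel=0.15, rotation=None, contact_N=None): straight line of the TCP; rotation=None keeps the orientation; vel is the mean speed in m/s. With contact_N (N) it stops when the force on the tool has changed by that much, and returns True; else False.
- ctrl.move_joints(angles): joint-space move.
- ctrl.release() and ctrl.clamp(force=None): open the fingers fully, or close them until they stop; force is the grip in N (None keeps the last).
- ctrl.hold(seconds).
- ctrl.inverse_kinematics(position, orientation): joint angles nearest the present ones, or None.
- ctrl.get_state(): the state.
- ctrl.read_camera(name): name is "scene" or "side" or "wrist"; returns the picture (384x512x3 uint8, blue, green, red); there is no depth.
- ctrl.camera_model(name): a dict with "intrinsics" (3x3 intrinsics, pixels), "rvec" (rotation vector, rad) and "tvec" (3), from world to camera coordinates, as OpenCV has them. Camera axes: x right, y down, z forward; pixel columns grow to the right and rows downward; lengths in m; the calibration is good to about 2 mm. A picture is of the moment at which its call begins: read the wrist's pose just before it. camera_model takes no time and is no camera call; for the wrist camera it gives the pose at the moment of the call.
A pose or a line that the arm cannot do raises ctrl.PlanningError and nothing moves.
- ctrl.finish_job(): hands the job in; it is judged then, once.
Trained networks look in the newest picture that a camera, given by its name, has taken for a name from the list of things; names that differ only in an ending like _2 or _b are one class to them, and where a whole thing is asked for, a point or a joint stands for the part that bears it (a point fixed in the world has none). Each returns a list of dicts, best first, with "score" (0 to 1); they miss things now and then, are a little off and sometimes report something else, mostly with a low value. They report only what shows in the picture. A call takes as long as a camera call.
- ctrl.find_in(camera, query): "box" ([centre column, centre row, width, height] in pixels, round what is visible of it).
- ctrl.outline_of(camera, query): "region" (384x512 bool, what is visible of it) and "box" ([centre column, centre row, width, height] in pixels, round what is visible of it).
- ctrl.mark_of(camera, query): "location" ([column, row] in pixels: a listed point, or the origin of a listed thing).
The state is a dict: "clock": time; "qpos": joint angles; "dq": joint speeds; "tau": joint torques, N m; "eef_pos": TCP position; "eef_rot": TCP orientation; "contact_force": force on the tool from outside, world axes, zero at the start; "ft_torque": the same for the moment, N m; "width": finger opening in m; "grip_force": force on a finger pad.
Only numpy, scipy, OpenCV 4.12 (cv2) and the standard library are available. Lean on these libraries where they do the work, as an engineer would, in place of code of your own. Each camera call takes 0.05 s, during which the arm holds its last target. There are 200 camera calls.

### The job

Move the clay disc in the indexing head on by one division: push the latch's black knob outward, away from the wheel, until its tooth is well clear of the wheel's notched rim; push the hand wheel by its upright black handle clockwise (seen from above) through exactly one full turn, so that the notch is back opposite the tooth; then push the latch fully home in the notch again. Only push, gently, with the fingers; nothing is to be gripped or lifted. Do not start the wheel the wrong way round or run it well past the notch, and leave the tools and pieces lying round the head where they are.

Things in the scene. Friction and masses are not known exactly. Their poses are not given: they have to be found in the camera images.
- indexer: Grey cast indexing head fixed on the bench, its place and yaw vary: base plate 180 x 170 x 12 mm, a column with the horizontal hand wheel on top, a three-jaw chuck with a 40 mm clay disc. Origin on the bench top under the wheel's axis; z up, -x to the chuck's side (roughly toward the robot), +y to the latch's side (robot's left). Apart from wheel and latch nothing on it is above 138 mm.
- index_wheel (a joint): Turn of the wheel about its vertical axis, rad, growing clockwise seen from above; about 0 at the start (notch on the tooth), 6.283 after one full turn, the notch back at the tooth. Drags with about 0.12 N m (2 N at the handle), stays where it is left, has no end stops. Locked while the tooth is in the notch. Through a worm inside, 36 turns turn the chuck once.
- wheel_center (a point): Point on the wheel's axis, level with the rim's top, 140 mm above the bench. Dark steel wheel, three spokes: rim 144 mm outside, 100 mm inside diameter, 12 mm thick (128 to 140 mm above the bench); hub and nut rise to 150 mm. Its only notch is 17 mm wide at the mouth, 7 mm at the bottom, 14 mm deep.
- notch_mouth (a point): Middle of the mouth of the notch, on the outer edge of the rim at its top face; turns with the wheel. At the start and after one full turn it lies in the head's +y direction from the axis.
- wheel_handle: Upright black handle on the rim at the end of a spoke, 61 mm from the wheel's axis: 52 mm tall, 21 mm thick, top 192 mm above the bench. It spins freely on its own pin. Origin: centre of its foot on the rim's top face. At the start (and after one turn) it stands 150 degrees clockwise (seen from above) from the head's +x axis (near right).
- latch (a joint): Swing of the latch about its upright pivot, rad: 0 fully home (tooth in the notch), growing as it opens outward (clockwise seen from above), 0.45 at the stop peg; the tooth is clear of the rim from 0.2. Drags with about 0.12 N m (1 N at the knob), stays where it is left. The tooth is tapered: within about 4 degrees of the notch's middle it draws the wheel true as it is pushed home.
- latch_pivot (a point): Axis of the latch's pivot post, level with the lever's top face, 139 mm above the bench; 72 mm in x and 66 mm in y from the wheel's axis in the head's frame. A nut rises to 146 mm on it.
- latch_knob: Black upright knob (spins freely) near the end of the latch's bright steel lever: 40 mm tall, 16 to 18 mm thick, top 179 mm above the bench. Origin: centre of its foot on the lever's top face, 139 mm above the bench, 144 mm from the pivot. With the latch home it lies at x -70, y 90 mm from the wheel's axis in the head's frame; fully open it has moved about 64 mm outward.
- carved_disc_0: Loose carved clay disc, 35 x 10 mm, beside the head; bystander. Origin: middle of its underside.
- carved_disc_2: Loose carved clay disc, 35 x 10 mm, beside the head; bystander. Origin: middle of its underside.
- carved_disc_4: Loose carved clay disc, 39 x 12 mm, beside the head; bystander. Origin: middle of its underside.
- egg_stone: Loose smooth reddish egg-shaped stone, 34 x 44 x 26 mm, lying on the right of the head; bystander.
- needle_tool: Loose needle tool with a brown handle, 131 x 11 mm, near the bench's front edge; bystander.
- file_flat: Loose flat file with a wooden handle, 216 mm long, on the right; bystander.
- wood_rib: Loose wooden potter's rib, 38 x 89 x 8 mm, on the left; bystander.
- pigment_jar: Loose glass jar with a dark lid, 51 mm wide, 63 mm tall, on the right; bystander.

How it is judged:
On the way, in this order (a step that is already met when the one before it is completed fails the run):
1. the latch is swung clear of the rim while the wheel still stands at its start (value of joint latch above 0.2 rad and value of joint index_wheel between -0.12 and 0.12 rad), for 0.1 s.
2. the wheel is under way, pushed by its handle, with the latch clear (value of joint latch above 0.16 rad and value of joint index_wheel between 1.5 and 4.8 rad and contact force between the fingers and wheel_handle above 0.3 N), for 0.05 s.
3. the wheel stands at one full turn with the latch still clear (value of joint latch above 0.15 rad and value of joint index_wheel between 6.1332 and 6.4332 rad), for 0.2 s.
At the end, for the whole second after the job is handed in: The wheel stands still at one full turn clockwise (6.283 rad, within 0.05), the latch is home in the notch (under 0.035 rad), and every loose thing lies within 15 mm of where it was (value of joint latch below 0.035 rad and value of joint index_wheel between 6.2332 and 6.3332 rad and velocity of joint index_wheel between -0.05 and 0.05 rad/s and distance of each of carved_disc_0, carved_disc_2, carved_disc_4, egg_stone, needle_tool, file_flat, wood_rib, pigment_jar from where it was at the start of the episode below 0.015 m); the robot touches nothing.
It fails at once if the wheel is turned backwards by more than 0.3 rad (value of joint index_wheel below -0.3 rad).
It fails at once if the wheel is carried more than 0.5 rad past the full turn (value of joint index_wheel above 6.783 rad).
It fails at once if the handle or the knob is gripped or shoved hard (over 40 N) (contact force between the fingers and wheel_handle above 40 N or contact force between the fingers and latch_knob above 40 N).
It fails at once if a loose thing is pushed away or lifted (over 20 mm) (distance of any of carved_disc_0, carved_disc_2, carved_disc_4, egg_stone, needle_tool, file_flat, wood_rib, pigment_jar from where it was at the start of the episode above 0.02 m).
It also fails if it takes over 72 s, if anything falls off the work surface, if the arm or the gripper's body presses on something with over 40 N, if the wrist force passes 120 N, or if a joint passes its speed limit or range.

## Working session

There is one attempt and no reset: what is moved stays moved. The work goes in short steps, each a Python script; the robot and the scene stay as the last script left them, time stands still between calls to the robot, and variables do not carry over. Pictures are saved under pics/ and viewed, at most 10 in all, crops included, and the job is handed in when it is done.

```bash
mkdir -p pics; ls
cat > h.py <<'E'
import numpy as np, cv2
from workcell import ctrl
def model(n):
    m=ctrl.camera_model(n); return np.array(m["intrinsics"],float),cv2.Rodrigues(np.array(m["rvec"],float))[0],np.array(m["tvec"],float).ravel()
def to_plane(m,px,z):
    K,R,t=m; d=R.T@np.linalg.inv(K)@np.array([px[0],px[1],1.]); c=-R.T@t
    return c+d*(z-c[2])/d[2]
def proj(m,P):
    K,R,t=m; p=K@(R@np.asarray(P,float)+t); return p[:2]/p[2]
E
python3 - <<'E'
from h import *
for c in ["scene","side","wrist"]:
    m=model(c); im=ctrl.read_camera(c); cv2.imwrite(f"pics/{c}0.png",im)
    print(c, -m[1].T@m[2])
    for q,z in [("wheel_center",.14),("notch_mouth",.14),("wheel_handle",.14),("latch_pivot",.139),("latch_knob",.139),("indexer",0)]:
        r=ctrl.mark_of(c,q)
        for d in r[:1]: print(q,round(d["score"],2),np.round(d["location"],1),np.round(to_plane(m,d["location"],z),4))
s=ctrl.get_state(); print(s["clock"],s["eef_rot"],s["width"])
a=cv2.imread("pics/scene0.png")
E
```

```text
pics
scene [-0.11177221 -0.39394339  0.6326019 ]
wheel_center 0.97 [299.5 186.6] [ 0.5825 -0.0371  0.14  ]
notch_mouth 0.89 [271.  179.6] [0.5673 0.0431 0.14  ]
wheel_handle 0.5 [295.4 197.8] [ 0.5309 -0.055   0.14  ]
latch_pivot 0.61 [285.9 168. ] [0.6473 0.0451 0.139 ]
latch_knob 0.5 [256.8 185. ] [0.5234 0.059  0.139 ]
indexer 0.96 [293.4 227.2] [ 0.581 -0.03   0.   ]
side [0.00576499 0.81453554 0.74906523]
wheel_center 0.87 [235.3 153.3] [ 0.596  -0.0234  0.14  ]
notch_mouth 0.79 [227.5 166.4] [0.5763 0.0384 0.14  ]
wheel_handle 0.7 [261.9 154. ] [ 0.538  -0.0583  0.14  ]
latch_pivot 0.95 [200.4 159.2] [0.653  0.0476 0.139 ]
latch_knob 0.46 [244.5 179.3] [0.5113 0.0608 0.139 ]
indexer 0.7 [236.7 198.9] [ 0.591  -0.0201  0.    ]
wrist [0.52671055 0.07502178 0.37441052]
wheel_center 0.85 [326.3 224.1] [ 0.5813 -0.026   0.14  ]
notch_mouth 0.59 [327.5 131.2] [0.5773 0.0498 0.14  ]
wheel_handle 0.58 [271.2 259.6] [ 0.536  -0.0591  0.14  ]
latch_pivot 0.86 [428.4 142.6] [0.6553 0.0411 0.139 ]
latch_knob 0.93 [243.3 112.5] [0.514  0.0635 0.139 ]
indexer 0.76 [305.7 180.1] [ 0.584  -0.0262  0.    ]
1.05 [-3.14158049e+00 -1.18923776e-05  1.57082032e+00] 0.08557183326156272
```

```bash
cat >> h.py <<'E'
HEAD={"wheel_center":(0,0,.14),"notch_mouth":(0,.072,.14),"wheel_handle":(-.0528,-.0305,.14),"latch_pivot":(.072,.066,.139),"latch_knob":(-.07,.09,.139),"indexer":(0,0,0)}
def h2w(h,P):
    c,s=np.cos(h[2]),np.sin(h[2]); P=np.asarray(P,float); return np.array([h[0]+c*P[0]-s*P[1],h[1]+s*P[0]+c*P[1],P[2] if len(P)>2 else 0])
def fit(obs):
    from scipy.optimize import least_squares
    f=lambda h:np.concatenate([(proj(m,h2w(h,HEAD[q]))-px)/3 for m,q,px in obs])
    r=least_squares(f,[.585,-.026,0],loss="soft_l1"); return r.x,f(r.x)*3
E
python3 - <<'E'
from h import *
obs=[]
for c in ["scene","side","wrist"]:
    m=model(c); ctrl.read_camera(c)
    for q in HEAD:
        r=ctrl.mark_of(c,q)
        if r: obs.append((m,q,np.array(r[0]["location"])))
x,res=fit(obs); print(x); print(np.round(res.reshape(-1,2),1).tolist())
ims=[]
for c in ["scene","wrist"]:
    im=cv2.imread(f"pics/{c}0.png"); m=model(c)
    for q in HEAD:
        p=proj(m,h2w(x,HEAD[q])); cv2.circle(im,tuple(int(v) for v in p),2,(0,255,0),-1)
    for z in (.128,.14):
      pts=[proj(m,h2w(x,(.072*np.cos(t),.072*np.sin(t),z))) for t in np.linspace(0,6.28,60)]
      cv2.polylines(im,[np.int32(pts)],True,(0,0,255),1)
    ims.append(im)
cv2.imwrite("pics/a.png",cv2.resize(ims[0][90:310,130:430],(800,586)));cv2.imwrite("pics/b.png",cv2.resize(ims[1],(800,600)))
E
```

```text
[ 0.58476242 -0.02482055  0.03746898]
[[-2.4, 2.3], [2.2, -3.0], [0.4, 1.5], [4.5, -4.2], [-2.0, 2.8], [-0.1, -0.8], [-3.6, -0.8], [-0.6, -0.3], [1.6, 0.2], [1.6, -0.8], [-4.0, -0.1], [1.6, -3.1], [2.0, -1.2], [2.0, 3.0], [-0.9, 0.7], [-0.8, -3.8], [-1.6, -0.6], [-2.0, 1.6]]
```

View pics/a.png

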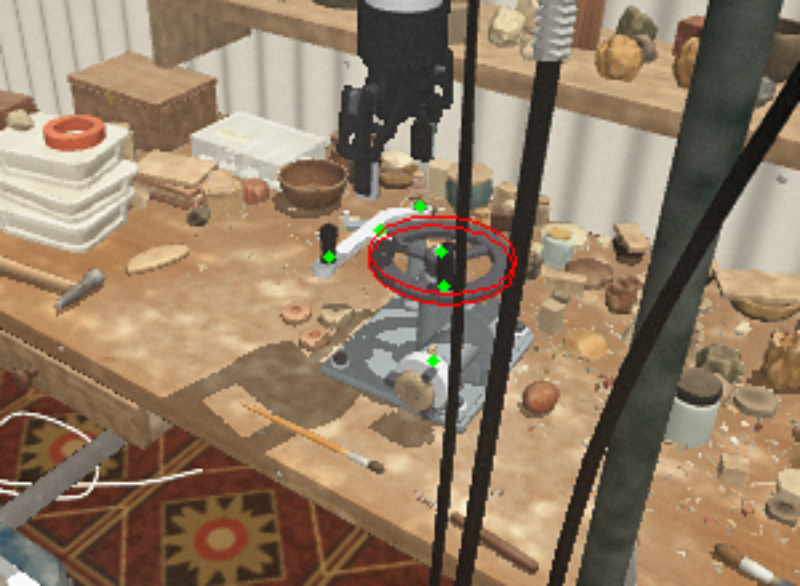

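View pics/b.png

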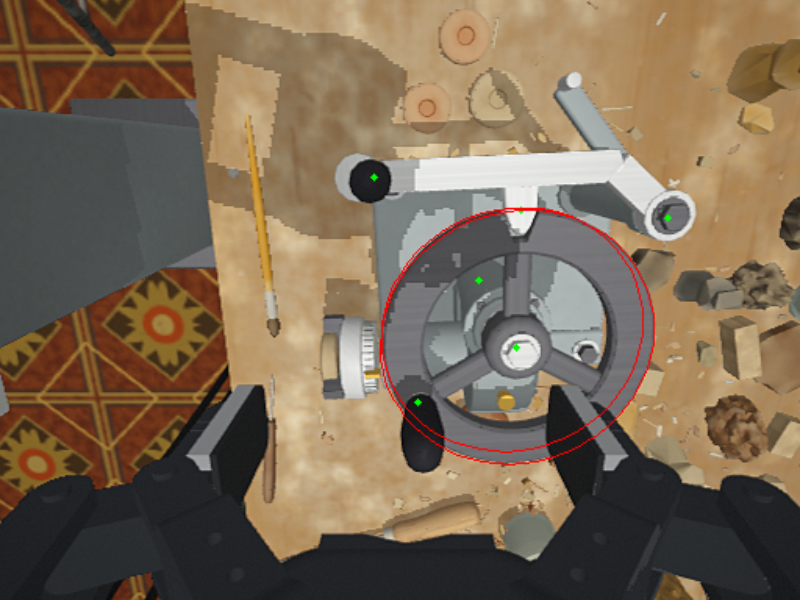

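The picture overlays agree with the fit: rim, latch lever, knob and handle foot are all within about 2 mm. Next I'll close the fingers and touch the handle lightly while the wheel is still locked. That contact pose is the reference for the end of the turn.

```bash
cat >> h.py <<'E'
H=np.array([.58476,-.02482,.03747])
ZW=.174
def polar(th,r=.061,z=ZW): return h2w(H,(r*np.cos(th),r*np.sin(th),z))
def S(): s=ctrl.get_state(); return round(s["clock"],2),np.round(s["eef_pos"],4),np.round(s["contact_force"],2)
E
python3 - <<'E'
from h import *
ctrl.clamp(20)
a=np.radians(-150)
start=polar(a+np.radians(45)); up=start.copy(); up[2]=.24
ctrl.move_linear(up,vel=.15); print(ctrl.move_linear(start,vel=.1,contact_N=6),S())
ctrl.hold(.2); print(S())
th=a+np.radians(45)
for k in range(4):
    th-=np.radians(9)
    hit=ctrl.move_linear(polar(th),vel=.03,contact_N=2.5)
    print(np.degrees(th),hit,S())
    if hit: break
p=np.array(ctrl.get_state()["eef_pos"]); np.save("touch.npy",p)
d=np.linalg.inv([[np.cos(H[2]),-np.sin(H[2])],[np.sin(H[2]),np.cos(H[2])]])@(p[:2]-H[:2]); print("head polar",np.hypot(*d),np.degrees(np.arctan2(d[1],d[0])))
cv2.imwrite("pics/t.png",ctrl.read_camera("wrist"))
E
```

```text
False (4.47, array([ 0.5715, -0.0843,  0.1747]), array([-0.37, -0.01,  0.25]))
(4.67, array([ 0.5714, -0.0844,  0.1746]), array([-0.18,  0.44,  0.03]))
-114.00000000000001 False (5.13, array([ 0.562 , -0.0814,  0.1742]), array([-0.35, -0.24, -0.27]))
-123.00000000000001 False (5.6, array([ 0.5534, -0.0772,  0.1741]), array([ 0.03,  0.37, -0.45]))
-132.0 True (5.94, array([ 0.5462, -0.0726,  0.1739]), array([ 1.24, -2.41,  0.68]))
head polar 0.06136927330613602 -131.0279639236903
```

View pics/t.png

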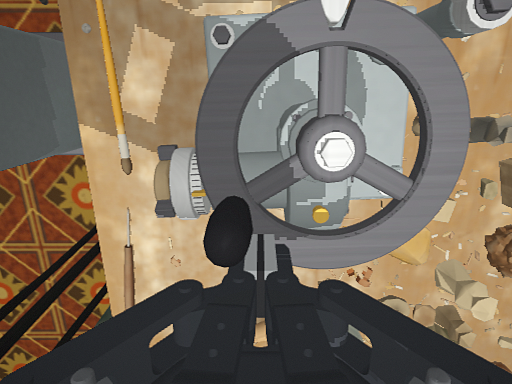

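The touch landed where I expected. In the picture the fingers at about (262, 260) meet the handle at (230, 232), and the tooth is still in the notch at (335, 12). Next I'll back off and open the latch.

```bash
cat >> h.py <<'E'
PIV=np.array([.072,.066]); REL=np.array([-.142,.024])
def knob(a,d,z=ZW):  # pusher at swing a, offset d outward from the knob
    c,s=np.cos(a),np.sin(a); r=np.array([c*REL[0]+s*REL[1],-s*REL[0]+c*REL[1]])
    t=np.array([r[1],-r[0]])/np.hypot(*r)
    return h2w(H,(*(PIV+r+d*t),z))
def hi(p,z=.24): p=np.array(p,float); p[2]=z; return p
E
python3 - <<'E'
from h import *
q=polar(np.radians(-118)); ctrl.move_linear(q,vel=.06); ctrl.move_linear(hi(q),vel=.15)
p=knob(0,-.038); ctrl.move_linear(hi(p),vel=.15); ctrl.move_linear(p,vel=.1); ctrl.hold(.1); print(S())
for d in (-.03,-.024,-.018,-.012):
    hit=ctrl.move_linear(knob(0,d),vel=.03,contact_N=.8)
    if hit: break
print(d,hit,S())
for a in np.arange(.05,.40,.05):
    ctrl.move_linear(knob(a,-.018),vel=.05); 
print(S())
ctrl.move_linear(knob(.35,-.035),vel=.06)
cv2.imwrite("pics/l.png",ctrl.read_camera("wrist"))
m=model("wrist")
for c in ("wrist","side","scene"):
    m=model(c)
    if c!="wrist": ctrl.read_camera(c)
    for r in ctrl.mark_of(c,"latch_knob")[:1]: print(c,r["score"],r["location"],to_plane(m,r["location"],.139),[proj(m,knob(a,0,.139)).round(0).tolist() for a in (0,.35)])
print(S())
E
```

```text
(8.8, array([0.5069, 0.0247, 0.1747]), array([-0.15,  0.16, -0.04]))
-0.03 True (9.01, array([0.5068, 0.0273, 0.1741]), array([ 0.42,  0.78, -0.41]))
(11.42, array([0.5182, 0.0947, 0.174 ]), array([-0.35,  0.3 , -0.73]))
wrist 0.94 [290.0, 175.9] [0.52810449 0.11288658 0.139     ] [[259.0, 259.0], [287.0, 180.0]]
side 0.49 [227.2, 188.6] [0.52284171 0.11431114 0.139     ] [[244.0, 180.0], [227.0, 187.0]]
scene 0.38 [244.9, 174.0] [0.55024281 0.11929141 0.139     ] [[253.0, 187.0], [242.0, 179.0]]
(12.15, array([0.5104, 0.0794, 0.174 ]), array([ 0.81, -0.  , -0.2 ]))
```

View pics/l.png

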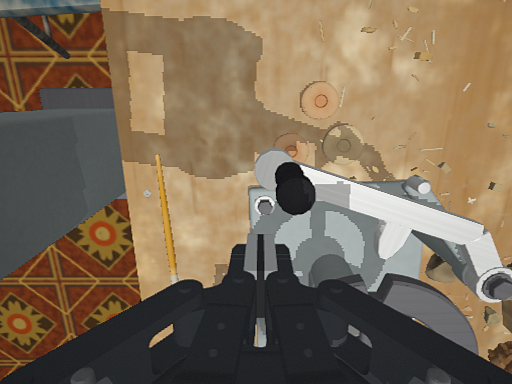

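The latch stands open at about 0.36 rad: the knob is at (293, 185) and the tooth at (395, 240) is clear of the rim. Next is the wheel, stopping short of the full turn to check.

Run:
```python
from h import *
ctrl.move_linear(hi(ctrl.get_state()["eef_pos"]),vel=.15)
q=polar(np.radians(-112)); ctrl.move_linear(hi(q),vel=.15); ctrl.move_linear(q,vel=.1)
end=-131.03-360
ths=np.r_[np.arange(-122,end+12,-12),end+10]
for i,t in enumerate(ths):
    ctrl.move_linear(polar(np.radians(t)),vel=.05)
    if i%4==0: print(round(t),S())
ctrl.hold(.3)
m=model("wrist"); cv2.imwrite("pics/w.png",ctrl.read_camera("wrist"))
for q in ("notch_mouth","wheel_handle"):
    for r in ctrl.mark_of("wrist",q)[:1]:
        P=to_plane(m,r["location"],.14)-[H[0],H[1],0]; print(q,r["score"],r["location"],np.degrees(np.arctan2(P[1],P[0])-H[2]))
print(S())
```

```text
-122 (15.2, array([ 0.5543, -0.0776,  0.1744]), array([ 0.65, -0.45,  1.15]))
-170 (16.83, array([ 0.525 , -0.0372,  0.174 ]), array([-0.38,  0.11,  0.56]))
-218 (18.47, array([0.5355, 0.0113, 0.1739]), array([-0.2 ,  0.33,  0.46]))
-266 (20.1, array([0.5786, 0.0359, 0.1739]), array([0.11, 0.  , 0.24]))
-314 (21.73, array([0.6258, 0.0202, 0.174 ]), array([-0.31, -0.83, -0.54]))
-362 (23.37, array([ 0.6458, -0.0252,  0.174 ]), array([ 0.6 ,  0.31, -0.14]))
-410 (25.0, array([ 0.6254, -0.0705,  0.174 ]), array([-0.25, -0.34,  0.13]))
-458 (26.63, array([ 0.5782, -0.0855,  0.174 ]), array([0.17, 0.29, 0.14]))
wheel_handle 0.92 [227.7, 205.2] -144.04346867523248
(27.88, array([ 0.5553, -0.0782,  0.174 ]), array([-0.05,  0.69, -0.48]))
```

View pics/w.png

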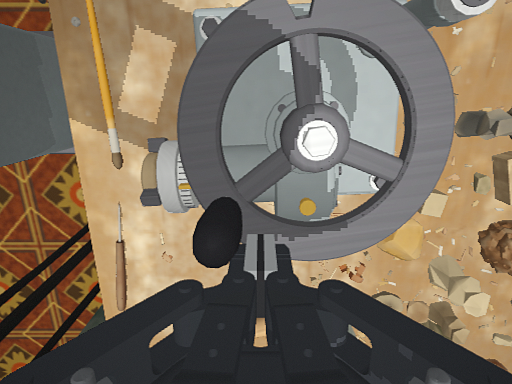

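The notch at (300, 8) sits about 8° counterclockwise of its place, so the wheel is a little short, as intended. I'll push on slowly to the recorded touch pose and compare.

Run:
```python
from h import *
p=np.load("touch.npy")
ctrl.move_linear(polar(np.radians(-126)),vel=.02); ctrl.move_linear(p,vel=.015); ctrl.hold(.4)
print(S()); im=ctrl.read_camera("wrist")
a=cv2.imread("pics/t.png"); cv2.imwrite("pics/c.png",np.hstack([a[0:290,150:480],im[0:290,150:480]]))
```

```text
(29.2, array([ 0.5462, -0.0725,  0.1738]), array([-0.12, -0.03, -0.  ]))
```

View pics/c.png

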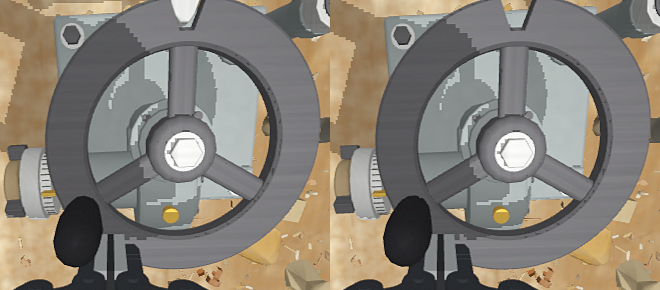

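The wheel matches its start position (left: at first touch, right: now). The notch's left edge is at x ≈ 175 in one and 505−330 = 175 in the other. Now I'll back off and push the latch home.

Run:
```python
from h import *
q=polar(np.radians(-114)); ctrl.move_linear(q,vel=.05); ctrl.move_linear(hi(q),vel=.15)
p=knob(.40,.042); ctrl.move_linear(hi(p),vel=.15); ctrl.move_linear(p,vel=.1)
for a in np.arange(.40,.09,-.05): ctrl.move_linear(knob(a,.018),vel=.05)
print(S())
for a in (.06,.03,0,-.03,-.06):
    hit=ctrl.move_linear(knob(a,.018),vel=.02,contact_N=12); print(a,hit,S())
    if hit: break
ctrl.hold(.3); print(S())
e=np.array(ctrl.get_state()["eef_pos"]); ctrl.move_linear(e+(knob(0,.05)-knob(0,.018)),vel=.06)
u=hi(ctrl.get_state()["eef_pos"]); ctrl.move_linear(u,vel=.15)
ctrl.move_linear([.525,0,.248],vel=.15); ctrl.hold(.3)
m=model("wrist"); im=ctrl.read_camera("wrist"); a=cv2.imread("pics/wrist0.png")
cv2.imwrite("pics/f.png",np.hstack([a[60:310,170:470],im[60:310,170:470]])); print(S())
```

```text
(35.26, array([0.518 , 0.0939, 0.174 ]), array([ 0.26, -0.18,  0.01]))
0.06 False (35.7, array([0.5162, 0.0886, 0.174 ]), array([-0.44, -0.1 , -0.16]))
0.03 False (36.07, array([0.5149, 0.0844, 0.174 ]), array([0.03, 0.6 , 0.12]))
0 True (36.33, array([0.5137, 0.0823, 0.174 ]), array([-0.11,  5.44,  3.2 ]))
(36.63, array([0.5137, 0.0823, 0.1739]), array([-0.33,  4.97,  3.58]))
(39.18, array([5.25e-01, 3.00e-04, 2.48e-01]), array([-0.18,  0.32, -0.54]))
```

View pics/f.png

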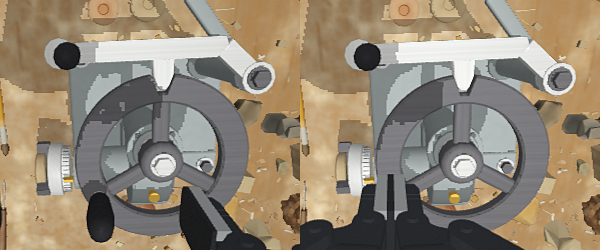

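The latch looks home. I'll put a number on it by matching the knob and rim patches against the first picture.

Run:
```python
from h import *
f=cv2.imread("pics/f.png"); a,b=f[:,:300],f[:,300:]
for n,(x0,y0,x1,y1) in {"knob":(45,36,95,74),"leverend":(150,36,200,90),"pivot":(235,60,280,98),"spoke":(150,90,175,140),"chuckbolt":(195,152,216,174)}.items():
    r=cv2.matchTemplate(b[y0-6:y1+6,x0-6:x1+6],a[y0:y1,x0:x1],cv2.TM_CCOEFF_NORMED)
    r2=cv2.resize(r,None,fx=8,fy=8,interpolation=cv2.INTER_CUBIC); _,v,_,l=cv2.minMaxLoc(r2); print(n,round(v,3),[(c+.5)/8-.5-6 for c in l])
print(model("wrist")[2])
```

```text
knob 0.99 [0.4375, 0.9375]
leverend 0.979 [0.4375, 1.0625]
pivot 0.99 [0.5625, 1.0625]
spoke 0.705 [1.0625, 1.0625]
chuckbolt 0.94 [0.5625, 1.1875]
[-0.52580839 -0.03870381  0.38140609]
```

The knob shifted by the same amount as the fixed pivot, to within 0.15 px, so the latch is home.

```bash
python3 -c "
from h import *
print(ctrl.finish_job())"
```

```text
the job is handed in; nothing more can be done
None
```

I turned the wheel exactly one full turn clockwise, pushed the latch home in the notch and handed the job in at about 39 s; the camera check matched the start position, but the judge returned no verdict.

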